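# Weigh the hidden puck of palm sugar

### The arm

A 6-joint arm with a two-finger parallel gripper is mounted at the origin on a cart in front of the work surface, level with it; the furniture and walls round the work are solid. World frame = base frame: x ahead of the robot, y to its left, z up, the work surface at z = 0. Lengths are in m, angles in rad, forces in N, time in s.
With the tool pointing down it reaches from about 0.35 to 0.975 m from the base axis. Payload 4.9 kg.
Tool frame: the origin (TCP) lies at the very end of the fingers, on their centre line; the grasp point (between the pads) lies 19 mm behind it; z points along the fingers, y is the line along which they close (so a half turn about z gives the same grasp; the last joint's range is limited). The gripper opens to 85 mm and grips with 20 to 120 N. Pads are 22 mm wide; open, the fingers measure 114 mm over their backs; the gripper's body (76 mm by 85 mm) begins 54 mm behind the grasp point. The pads swing forward as they close: fully open they stand 13 mm farther back than shut.
Start: joints at [-1.373, 0.053, 1.613, -0, 1.476, -0.119], TCP at [0.195, -0.594, 0.231] pointing down, gripper open.
Joint ranges: [-3.01, 3.01], [-1.01, 2.22], [0.06, 2.58], [-1.02, 4.17], [0.09, 2.62], [-3.14, 3.14]. Speed limits (rad/s): [2.57, 2.57, 3.14, 3.14, 3.14, 3.14].

### API

Orientations are given as a rotation vector (axis times angle).
In Python, from station import ctrl gives the robot as it stands. The module is installed in compiled form; this text tells all that it offers.
- The arm moves only by the tool jog_arm, never from a script. Its argument "steps" is a list of rows, each an object with "delta_rot": the turn, a rotation vector about the tool's x, y, z in degrees, a list of three; "linear": the shift along the tool's x, y, z in m, a list of three; "grip": the finger opening in m, from 0 to 0.0854. In form: [{"delta_rot": [rx, ry, rz], "linear": [x, y, z], "grip": grip}, ...]. A call has 1 to 10 rows; each row shifts and turns the commanded pose from where the row before left it, along the tool's axes as they then stand; what a row does not reach is not made up. A row lasts 1/10 s, in which the tool goes at most 50 mm and 8.59 degrees, less where a joint would pass 70% of its speed; a pose out of reach is approached as far as the arm can. A call with a gripper value outside its range is refused whole. The fingers move at their own pace and stop on an object; "newtons" is the grip in N (left out, the last holds). Time passes only in rows, so rows that do not move let the fingers close. It gives the time, the measured TCP pose, the force, the opening and the grip force at its end, in the units of the state.
- ctrl.get_obs(): the state, without advancing time (a new reading comes with each control period).
- ctrl.get_image(name): name is "scene" or "top" or "wrist"; returns (picture, depth): 420x560x3 uint8, red, green, blue; 420x560 float32, m along the optical axis (not along the pixel's ray), 0 where there is no reading.
- ctrl.camera_info(name): a dict with "camera_matrix" (3x3 intrinsics, pixels), "R" (3x3) and "t" (3): a world point X has camera coordinates R X + t; the wrist camera has in their place "T_tool_cam" (4x4, takes a point from camera to tool coordinates, whose origin is the TCP and whose axes are the flange's). Camera axes: x right, y down, z forward; pixel columns grow to the right and rows downward; lengths in m; the calibration is good to about 2 mm. The wrist camera is an equidistant fisheye: a pixel r from the principal point sees the ray r / f radians off the axis. A picture is of the moment at which its call begins: read the wrist's pose just before it. camera_info takes no time and is no camera call.
- ctrl.finish_job(): hands the job in; it is judged then, once.
The state is a dict: "t": time; "q": joint angles; "dq": joint speeds; "effort": joint torques, N m; "tool_pos": TCP position; "tool_rot": TCP orientation; "contact_force": force on the tool from outside, world axes, zero at the start; "wrist_torque": the same for the moment, N m; "opening": finger opening in m; "grip_force": force on a finger pad.
Only numpy, scipy, OpenCV 4.12 (cv2) and the standard library are available. Lean on these libraries where they do the work, as an engineer would, in place of code of your own. Each camera call takes 0.05 s, during which the arm holds its last target. There are 200 camera calls.

### The job

One puck of palm sugar is left, somewhere out of sight under the half cover of the pantry box. With the pan still empty, switch the kitchen scale on by pressing its button fully down and letting it come up again; then feel along the box floor for the puck, take it out and lay it gently on the scale's pan. Leave the spice tin, the teaspoon and the burner cap beside the box where they are.

Things in the scene. Friction and masses are not known exactly. Their poses are not given: they have to be found in the camera images.
- pantry_box: dark steel box, fixed; 168 (x) x 260 (y) mm outside, walls and floor 4 mm. Origin: centre of its underside; own x points to the back wall (about to the robot's left), z up. Inside: x -80 to +80, y -126 to +126 mm, floor 4 mm up. Front and side walls 60 mm high (rolled rim to 63 mm), back wall 72 mm. A fixed cover spans the full width from x = +30 mm to the back wall; the hand goes in before it
- cover_edge (a point): middle of the cover's free edge, at its top: 30 mm in x and 72 mm in z from the box's origin; axes as the box. The cover is flat and 3 mm thick, its underside 69 mm above the worktop: a hand must tilt its fingertips towards the back wall to reach under it. Keep the wrist clear of the tall black dish rack over the sink, whose right end stands beyond the box (from about x 0.65 m on, y above -0.03 m)
- floor_back (a point): inner floor at the foot of the back wall, mid-width: 80 mm in x, 4 mm in z from the box's origin; axes as the box. The one loose thing in the box, a flat-lying round brown puck 42 mm across, 24 mm high, 50 to 90 g, is under the cover: centre 22 to 28 mm in front of this wall and anywhere within 52 mm either side of its middle; not measured; slides easily if pushed
- scale: slim grey kitchen scale, fixed to the worktop, 92 (x) x 190 (y) mm, 23 mm high. Origin: centre of its underside, z up; the pan stands at its -y end and the button near its +y end
- scale_pan: steel pan of the scale, a flat plate 88 (x) x 110 (y) x 5 mm. Origin: centre of its underside, 35 mm to -y of the scale's origin, 30 mm above the worktop; it rides on a spring and sinks 1 mm per 1.5 N, at most 4 mm
- pan_top (a point): centre of the pan's upper face, about 35 mm above the worktop
- scale_button_top (a point): centre of the top of the scale's round black push button, 22 mm across, 75 mm to +y of the scale's origin
- scale_button (a joint): travel of the button in m: 0 up, 0.005 fully down (takes 3 N); a spring brings it back up
- spice_tin: bystander: round pale lidded tin, 62 mm across, 25 mm high, loose; origin centre of its underside
- spoon: bystander: teaspoon with black handle, 130 x 26 x 11 mm, lying on the worktop, loose; origin under its middle
- cap: bystander: black round burner cap, 64 mm across, 18 mm high, loose, beyond the box; origin centre of its underside

How it is judged:
On the way, in this order (a step that is already met when the one before it is completed fails the run):
1. the scale's button is pressed fully down while the pan is empty (value of joint scale_button above 0.004 m and contact force between scale_pan and anything else below 0.05 N), for 0.05 s.
2. the button is let up again, the pan still empty (value of joint scale_button below 0.001 m and contact force between scale_pan and anything else below 0.05 N), for 0.1 s.
3. the puck's weight is on the pan (contact force between scale_pan and anything else above 0.35 N), for 0.2 s.
At the end, for the whole second after the job is handed in: the puck rests on the scale's pan with its weight (the pan carries more than 0.35 N) and the scale's button is up (less than 1 mm down) (contact force between scale_pan and anything else above 0.35 N and value of joint scale_button below 0.001 m); the robot touches nothing.
It fails at once if the pan is pushed or struck with more than 25 N (contact force between scale_pan and anything else above 25 N).
It fails at once if the spice tin is moved by more than 20 mm (distance of spice_tin from where it was at the start of the episode above 0.02 m).
It fails at once if the teaspoon is moved by more than 20 mm (distance of spoon from where it was at the start of the episode above 0.02 m).
It fails at once if the burner cap is moved by more than 20 mm (distance of cap from where it was at the start of the episode above 0.02 m).
It also fails if it takes over 72 s, if anything falls off the work surface, if the arm or the gripper's body presses on something with over 40 N, if the wrist force passes 120 N, or if a joint passes its speed limit or range.

## Working session

There is one attempt and no reset: what is moved stays moved. The work goes in short steps, Python scripts to look and compute and a tool call to move; the robot and the scene stay as the last step left them, time stands still between calls to the robot, and variables do not carry over. Pictures are saved under pics/ and viewed, at most 10 in all, crops included, and the job is handed in when it is done.

Besides the shell and the picture viewer there is one more tool, called after "Request:" in YAML: its name, and indented under it one key for each argument. jog_arm: Moves the arm, as the interface text tells. Its arguments: {"type":"object","properties":{"steps":{"type":"array"},"newtons":{"type":"number"}},"required":["steps"]}

```bash
mkdir -p pics
cat > h.py <<'E'
import numpy as np, cv2
from scipy.spatial.transform import Rotation as R
from station import ctrl
def save(n,name):
    p,d=ctrl.get_image(n); cv2.imwrite(f'pics/{name}.png',p[:,:,::-1]); np.savez(f'pics/{name}.npz',p=p,d=d); return p,d
def cloud(n,d):
    c=ctrl.camera_info(n);K=np.array(c['camera_matrix']);v,u=np.mgrid[:d.shape[0],:d.shape[1]]
    P=np.stack([(u-K[0,2])/K[0,0]*d,(v-K[1,2])/K[1,1]*d,d],-1)
    return (P-np.array(c['t']))@np.array(c['R'])
def ray(n,u,v,z):
    c=ctrl.camera_info(n);K=np.array(c['camera_matrix']);Rm=np.array(c['R']);t=np.array(c['t'])
    o=-Rm.T@t; r=Rm.T@np.linalg.inv(K)@np.array([u,v,1.]); return o+r*(z-o[2])/r[2]
E
python3 - <<'E'
from h import *
for n in('top','scene'):
    save(n,n+'1'); c=ctrl.camera_info(n); print(n,c)
o=ctrl.get_obs();print(o)
print(ctrl.camera_info('wrist'))
E
```

```text
top {'camera_matrix': array([[487.43387928,   0.        , 283.47511669],
       [  0.        , 487.43387928, 205.22429866],
       [  0.        ,   0.        ,   1.        ]]), 'R': array([[-0.00573936, -0.99992423, -0.01089017],
       [-0.98735106,  0.00739208, -0.15837687],
       [ 0.15844537,  0.00984344, -0.98731868]]), 't': array([0.04035764, 0.56199098, 1.13673852])}
scene {'camera_matrix': array([[432.06379299,   0.        , 272.00244522],
       [  0.        , 432.06379299, 206.73210252],
       [  0.        ,   0.        ,   1.        ]]), 'R': array([[-0.45390326, -0.8909868 ,  0.01069351],
       [-0.6032883 ,  0.29846225, -0.73956982],
       [ 0.65575534, -0.34214442, -0.6729949 ]]), 't': array([0.30608558, 0.39289447, 0.96981782])}
{'t': 0.1, 'q': array([-1.37301017e+00,  5.32827026e-02,  1.61417682e+00,  1.83835529e-05,
        1.47604704e+00, -1.18980068e-01]), 'dq': array([-0.00100636,  0.000254  , -0.00208406,  0.00031873, -0.00096406,
       -0.0014888 ]), 'effort': array([-3.71713668e-04, -3.94905889e+01, -3.71364391e+01, -1.70572357e-04,
        3.96185103e-03,
[... 160 characters left out ...]
_force': array([ 0.51024151, -0.07471338,  0.55540498]), 'wrist_torque': array([-0.04128712, -0.00010177, -0.01731162]), 'grip_force': 0.0, 'opening': 0.08524034171196385}
{'camera_matrix': array([[325.1922621 ,   0.        , 285.02387278],
       [  0.        , 325.1922621 , 205.50924795],
       [  0.        ,   0.        ,   1.        ]]), 'T_tool_cam': array([[ 5.48874990e-04, -9.50616645e-01, -3.10367028e-01,
         8.06947084e-02],
       [ 9.99999849e-01,  5.32769518e-04,  1.36661858e-04,
        -3.11990355e-04],
       [ 3.54410549e-05, -3.10367057e-01,  9.50616794e-01,
        -1.43660170e-01],
       [ 0.00000000e+00,  0.00000000e+00,  0.00000000e+00,
         1.00000000e+00]])}
```

View pics/top1.png

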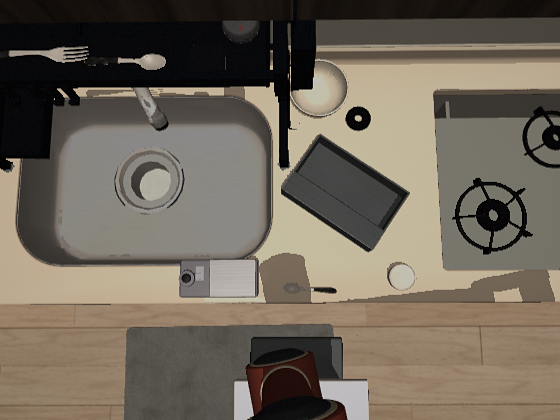

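View pics/scene1.png

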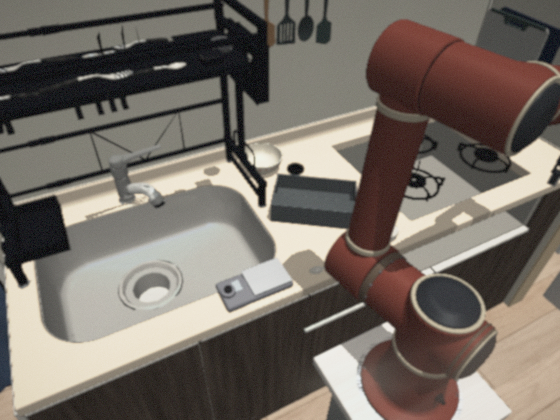

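The top view shows the box with corners near (318,136), (409,192), (372,250) and (282,190), and its cover as the lower-left strip. The scale is at (218,278) with its button at (187,278). The tin is at (401,276), the spoon around (310,290) and the cap at (358,118). Next I measure with depth.

Run:
```python
from h import *
f=np.load('pics/top1.npz');P=cloud('top',f['d'])
def show(m,name):
    print(name,m.sum(),np.median(P[m],0).round(4))
v,u=np.mgrid[:420,:560]
# box cover/back wall top
roi=(u>270)&(u<420)&(v>125)&(v<260)
X=P.reshape(420,560,3)
print('worktop z',np.median(X[260:280,340:370,2]))
m=roi&(X[...,2]>0.055)&(X[...,2]<0.085)
n,l,s,c=cv2.connectedComponentsWithStats(m.astype(np.uint8));k=1+np.argmax(s[1:,4]);m=l==k
Q=X[m];rect=cv2.minAreaRect((Q[:,:2]*1000).astype(np.float32));print('box rim rect mm',rect)
m2=m&(X[...,2]>0.0665);n,l,s,c=cv2.connectedComponentsWithStats(m2.astype(np.uint8));m2=l==1+np.argmax(s[1:,4])
Q=X[m2];print('cover',cv2.minAreaRect((Q[:,:2]*1000).astype(np.float32)),np.median(Q[:,2]))
roi=(u>170)&(u<265)&(v>250)&(v<305)
for a,b,nm in((0.028,0.045,'pan'),(0.012,0.028,'scale')):
    m=roi&(X[...,2]>a)&(X[...,2]<b);n,l,s,c=cv2.connectedComponentsWithStats(m.astype(np.uint8));k=1+np.argmax(s[1:,4])
    Q=X[l==k];print(nm,cv2.minAreaRect((Q[:,:2]*1000).astype(np.float32)),np.median(Q[:,2]))
m=(u>178)&(u<197)&(v>266)&(v<290)&(f['p'].max(-1)<60);print('btn px',u[m].mean(),v[m].mean(),X[m].mean(0),X[m][:,2].max())
for nm,(a,b,c_,d) in dict(tin=(380,420,255,295),cap=(340,375,100,135),spoon=(280,340,280,300)).items():
    m=(u>a)&(u<b)&(v>c_)&(v<d)&(X[...,2]>0.006)&(X[...,2]<.05);Q=X[m];print(nm,Q.mean(0),Q.max(0),Q.min(0))
big=cv2.resize(f['p'][110:310,170:420,::-1],None,fx=3,fy=3,interpolation=cv2.INTER_CUBIC);cv2.imwrite('pics/crop1.png',cv2.convertScaleAbs(big,alpha=1.8,beta=20))
m=(u<320)&(X[...,2]>0.05)&(X[...,0]<0.8)&(X[...,1]<0.3)&(X[...,0]>0.3);Q=X[m&(u>240)&(v<175)];print('rack min',Q.min(0),Q.max(0))
```

```text
worktop z 0.0011783401196393565
box rim rect mm ((593.4955444335938, -110.60296630859375), (261.6630859375, 169.92169189453125), 54.961795806884766)
cover ((546.3690795898438, -78.23304748535156), (260.0264587402344, 55.13407897949219), 55.22178649902344) 0.07292875895848089
pan ((388.8709716796875, 160.87396240234375), (113.27619171142578, 85.50753784179688), 89.6308364868164) 0.03522842085845697
scale ((389.1689147949219, 195.9417724609375), (189.1830291748047, 91.28758239746094), 89.72500610351562) 0.023599418161908445
btn px 187.08641975308643 277.14814814814815 [0.39114704 0.26709788 0.04154967] 0.05032882317357396
tin [ 0.38969511 -0.24437819  0.02487863] [ 0.43744716 -0.20088773  0.03194285] [ 0.35281908 -0.29280168  0.0060125 ]
cap [ 0.79058394 -0.15409748  0.01614448] [ 0.83733399 -0.10896653  0.04875801] [ 0.76099351 -0.19622889  0.00600604]
spoon [ 0.3604948  -0.02744613  0.00922872] [0.3759841  0.0417766  0.01608311] [ 0.33712475 -0.08971568  0.00603341]
rack min [ 0.37500306 -0.05257619  0.05033172] [0.79982127 0.09994694 1.21176905]
```

View pics/crop1.png

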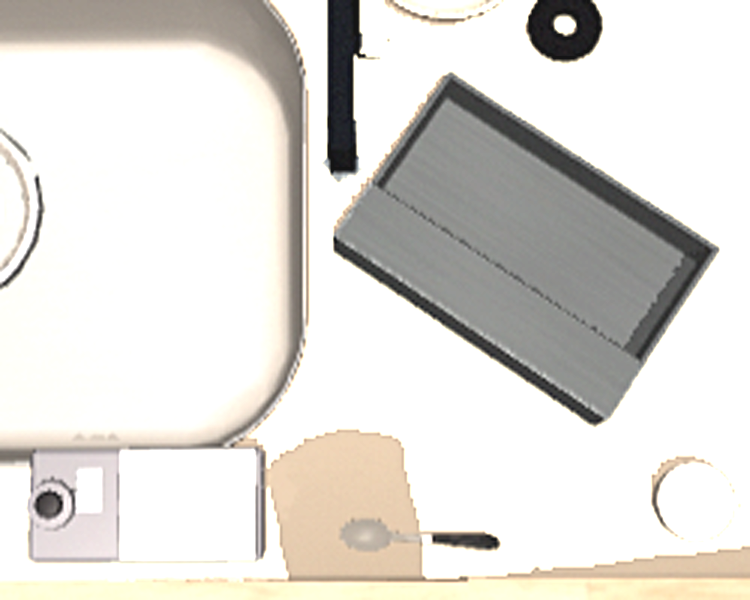

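The crop confirms the cover is the lower-left strip, so the box's own x points to about 145° azimuth. The scale's button is at crop (48,503). I'll press the button first, then look under the cover with the wrist camera.

```bash
cat >> h.py <<'E'
BO=np.array([.5933,-.1107,0]);a=np.deg2rad(145.05);bx=np.array([np.cos(a),np.sin(a),0]);by=np.array([-bx[1],bx[0],0]);ez=np.array([0,0,1.])
def B(x,y,z): return BO+(bx*x+by*y)/1000+ez*z/1000
def toolR(tilt,az=145.05):   # tool z tilted from down towards azimuth az; tool x up/forward
    t=np.deg2rad(tilt);b=np.array([np.cos(np.deg2rad(az)),np.sin(np.deg2rad(az)),0])
    z=np.sin(t)*b-np.cos(t)*ez;x=np.cos(t)*b+np.sin(t)*ez
    return R.from_matrix(np.stack([x,np.cross(z,x),z],1))
def plan(p1,R1,n,p0=None,R0=None):
    o=ctrl.get_obs()
    if p0 is None:p0=o['tool_pos']
    if R0 is None:R0=R.from_rotvec(o['tool_rot'])
    rv=(R0.inv()*R1).as_rotvec()/n;p=p0
    for i in range(n):
        Ri=R0*R.from_rotvec(rv*i)
        print(np.rad2deg(rv).round(2).tolist(),Ri.inv().apply((p1-p0)/n).round(4).tolist())
E
python3 - <<'E'
from h import *
m=np.array([.46,-.1,.23]);plan(m,toolR(0,85),14);print();plan(np.array([.389,.271,.1]),toolR(0),12,m,toolR(0,85))
E
```

```text
[-0.01, -0.01, -4.78] [0.029, -0.0276, 0.0001]
[-0.01, -0.01, -4.78] [0.0312, -0.0251, 0.0001]
[-0.01, -0.01, -4.78] [0.0332, -0.0224, 0.0001]
[-0.01, -0.01, -4.78] [0.0349, -0.0195, 0.0001]
[-0.01, -0.01, -4.78] [0.0364, -0.0166, 0.0]
[-0.01, -0.01, -4.78] [0.0377, -0.0135, 0.0]
[-0.01, -0.01, -4.78] [0.0387, -0.0103, 0.0]
[-0.01, -0.01, -4.78] [0.0394, -0.007, 0.0]
[-0.01, -0.01, -4.78] [0.0398, -0.0037, 0.0]
[-0.01, -0.01, -4.78] [0.04, -0.0004, 0.0]
[-0.01, -0.01, -4.78] [0.0399, 0.0029, 0.0]
[-0.01, -0.01, -4.78] [0.0395, 0.0062, 0.0]
[-0.01, -0.01, -4.78] [0.0389, 0.0095, 0.0]
[-0.01, -0.01, -4.78] [0.0379, 0.0127, 0.0]

[0.0, 0.0, -5.0] [0.0303, -0.0086, 0.0108]
[0.0, 0.0, -5.0] [0.0309, -0.0059, 0.0108]
[0.0, 0.0, -5.0] [0.0313, -0.0032, 0.0108]
[0.0, 0.0, -5.0] [0.0315, -0.0005, 0.0108]
[0.0, 0.0, -5.0] [0.0314, 0.0023, 0.0108]
[0.0, 0.0, -5.0] [0.0311, 0.005, 0.0108]
[0.0, 0.0, -5.0] [0.0305, 0.0077, 0.0108]
[0.0, 0.0, -5.0] [0.0297, 0.0103, 0.0108]
[0.0, 0.0, -5.0] [0.0287, 0.0129, 0.0108]
[0.0, 0.0, -5.0] [0.0275, 0.0154, 0.0108]
[0.0, 0.0, -5.0] [0.026, 0.0177, 0.0108]
[0.0, 0.0, -5.0] [0.0244, 0.0199, 0.0108]
```

Request:
jog_arm:
  steps:
    - {"delta_rot": [0,0,-4.8],"linear": [0.029,-0.028,0],"grip": 0}
    - {"delta_rot": [0,0,-4.8],"linear": [0.031,-0.025,0],"grip": 0}
    - {"delta_rot": [0,0,-4.8],"linear": [0.033,-0.022,0],"grip": 0}
    - {"delta_rot": [0,0,-4.8],"linear": [0.035,-0.02,0],"grip": 0}
    - {"delta_rot": [0,0,-4.8],"linear": [0.036,-0.017,0],"grip": 0}
    - {"delta_rot": [0,0,-4.8],"linear": [0.038,-0.014,0],"grip": 0}
    - {"delta_rot": [0,0,-4.8],"linear": [0.039,-0.01,0],"grip": 0}
    - {"delta_rot": [0,0,-4.8],"linear": [0.039,-0.007,0],"grip": 0}
    - {"delta_rot": [0,0,-4.8],"linear": [0.04,-0.004,0],"grip": 0}
    - {"delta_rot": [0,0,-4.8],"linear": [0.04,0,0],"grip": 0}

```text
t: 1.1
tool_pos: [0.3832, -0.2387, 0.2309]
tool_rot: [-2.63, -1.718, 0.0]
contact_force: [1.3, -0.7, -0.4]
opening: 0.0004
grip_force: 0.0
```

Run:
```python
from h import *
plan(np.array([.389,.271,.1]),toolR(0),20);print(ctrl.get_obs()['q'])
```

```text
[-0.0, -0.0, -3.94] [0.0235, -0.01, 0.0066]
[-0.0, -0.0, -3.94] [0.0241, -0.0083, 0.0066]
[-0.0, -0.0, -3.94] [0.0246, -0.0067, 0.0065]
[-0.0, -0.0, -3.94] [0.025, -0.005, 0.0065]
[-0.0, -0.0, -3.94] [0.0253, -0.0032, 0.0065]
[-0.0, -0.0, -3.94] [0.0254, -0.0015, 0.0065]
[-0.0, -0.0, -3.94] [0.0255, 0.0003, 0.0065]
[-0.0, -0.0, -3.94] [0.0254, 0.002, 0.0065]
[-0.0, -0.0, -3.94] [0.0252, 0.0038, 0.0065]
[-0.0, -0.0, -3.94] [0.0249, 0.0055, 0.0065]
[-0.0, -0.0, -3.94] [0.0245, 0.0072, 0.0065]
[-0.0, -0.0, -3.94] [0.0239, 0.0088, 0.0065]
[-0.0, -0.0, -3.94] [0.0232, 0.0105, 0.0065]
[-0.0, -0.0, -3.94] [0.0225, 0.012, 0.0065]
[-0.0, -0.0, -3.94] [0.0216, 0.0135, 0.0065]
[-0.0, -0.0, -3.94] [0.0206, 0.015, 0.0065]
[-0.0, -0.0, -3.94] [0.0195, 0.0164, 0.0065]
[-0.0, -0.0, -3.94] [0.0184, 0.0177, 0.0065]
[-0.0, -0.0, -3.94] [0.0171, 0.0189, 0.0065]
[-0.0, -0.0, -3.94] [0.0158, 0.02, 0.0065]
[-7.22277424e-01 -3.83559583e-01  1.99936226e+00  7.46363454e-05
  1.52613307e+00 -3.09102117e-01]
```

Request:
jog_arm:
  steps:
    - {"delta_rot": [0,0,-3.9],"linear": [0.0235,-0.01,0.0065],"grip": 0}
    - {"delta_rot": [0,0,-3.9],"linear": [0.024,-0.0085,0.0065],"grip": 0}
    - {"delta_rot": [0,0,-3.9],"linear": [0.0245,-0.0065,0.0065],"grip": 0}
    - {"delta_rot": [0,0,-3.9],"linear": [0.025,-0.005,0.0065],"grip": 0}
    - {"delta_rot": [0,0,-3.9],"linear": [0.0255,-0.003,0.0065],"grip": 0}
    - {"delta_rot": [0,0,-3.9],"linear": [0.0255,-0.0015,0.0065],"grip": 0}
    - {"delta_rot": [0,0,-3.9],"linear": [0.0255,0,0.0065],"grip": 0}
    - {"delta_rot": [0,0,-3.9],"linear": [0.0255,0.002,0.0065],"grip": 0}
    - {"delta_rot": [0,0,-3.9],"linear": [0.025,0.004,0.0065],"grip": 0}
    - {"delta_rot": [0,0,-3.9],"linear": [0.025,0.0055,0.0065],"grip": 0}

```text
t: 2.1
tool_pos: [0.3871, 0.0157, 0.1657]
tool_rot: [-1.906, -2.497, 0.0]
contact_force: [0.4, -0.3, -0.0]
opening: 0.0003
grip_force: 0.0
```

Request:
jog_arm:
  steps:
    - {"delta_rot": [0,0,-3.9],"linear": [0.0245,0.007,0.0065],"grip": 0}
    - {"delta_rot": [0,0,-3.9],"linear": [0.024,0.009,0.0065],"grip": 0}
    - {"delta_rot": [0,0,-3.9],"linear": [0.023,0.0105,0.0065],"grip": 0}
    - {"delta_rot": [0,0,-3.9],"linear": [0.0225,0.012,0.0065],"grip": 0}
    - {"delta_rot": [0,0,-3.9],"linear": [0.0215,0.0135,0.0065],"grip": 0}
    - {"delta_rot": [0,0,-3.9],"linear": [0.0205,0.015,0.0065],"grip": 0}
    - {"delta_rot": [0,0,-3.9],"linear": [0.0195,0.0165,0.0065],"grip": 0}
    - {"delta_rot": [0,0,-3.9],"linear": [0.0185,0.0175,0.0065],"grip": 0}
    - {"delta_rot": [0,0,-3.9],"linear": [0.017,0.019,0.0065],"grip": 0}
    - {"delta_rot": [0,0,-3.9],"linear": [0.016,0.02,0.0065],"grip": 0}

```text
t: 3.1
tool_pos: [0.3931, 0.2703, 0.1006]
tool_rot: [-0.962, -2.99, 0.001]
contact_force: [0.7, -0.4, 1.2]
opening: -0.0004
grip_force: 0.0
```

Run:
```python
from h import *
o=ctrl.get_obs();p,d=save('wrist','w1')
K=ctrl.camera_info('wrist');T=K['T_tool_cam'];K=K['camera_matrix']
Rt=R.from_rotvec(o['tool_rot']);print(o['tool_pos'],Rt.as_matrix().round(3),o['q'],o['contact_force'])
# dark-button pixels via depth cloud
v,u=np.mgrid[:420,:560];dx=u-K[0,2];dy=v-K[1,2];r=np.hypot(dx,dy)+1e-9;th=r/K[0,0]
k=np.tan(th)/r*d;k[th>1.4]=0
C=np.stack([dx*k,dy*k,d],-1);W=Rt.apply((C@T[:3,:3].T+T[:3,3]).reshape(-1,3)).reshape(420,560,3)+o['tool_pos']
m=(p.max(-1)<70)&(np.hypot(W[...,0]-.389,W[...,1]-.271)<.02)&(th<1.3)
Q=W[m];print(m.sum(),np.median(Q,0),Q.min(0),Q.max(0),u[m].mean(),v[m].mean())
```

```text
[0.39306063 0.27029216 0.10058844] [[-0.812  0.583 -0.001]
 [ 0.583  0.812 -0.   ]
 [ 0.    -0.001 -1.   ]] [ 4.46253346e-01 -1.89897804e-01  2.06970257e+00 -6.76072077e-05
  1.26249852e+00 -5.01845606e-01] [ 0.68163451 -0.37869462  1.17370867]
16648 [0.38334479 0.27534797 0.17522827] [0.36900943 0.25233696 0.02076855] [0.40558434 0.29097149 0.20470223] 276.52414704469004 339.96167707832774
```

View pics/w1.png

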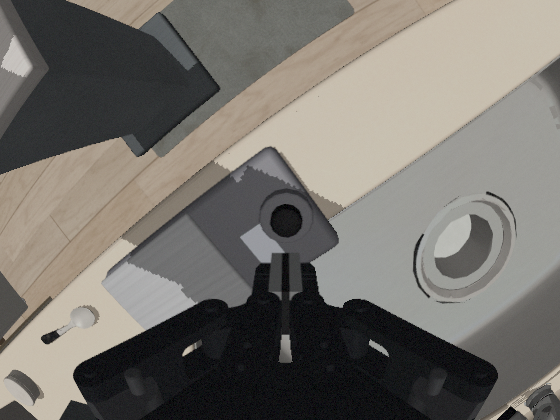

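The wrist picture shows the black button at about (287,220), with the closed fingertips just below it at (286,258). I'll cast that pixel to its world position.

```bash
cat >> h.py <<'E'
def wcloud(o,d):
    K=ctrl.camera_info('wrist');T=K['T_tool_cam'];K=K['camera_matrix'];Rt=R.from_rotvec(o['tool_rot'])
    v,u=np.mgrid[:420,:560];dx=u-K[0,2];dy=v-K[1,2];r=np.hypot(dx,dy)+1e-9;th=r/K[0,0]
    k=np.where(th<1.4,np.tan(np.minimum(th,1.4))/r,0)*d;C=np.stack([dx*k,dy*k,d],-1)
    W=Rt.apply((C@T[:3,:3].T+T[:3,3]).reshape(-1,3)).reshape(420,560,3)+o['tool_pos']
    W[(th>1.3)|(d==0)]=np.nan
    return W
E
python3 - <<'E'
from h import *
o=ctrl.get_obs();f=np.load('pics/w1.npz');W=wcloud(o,f['d'])
m=np.zeros((420,560),bool);m[203:238,270:304]=1;m&=f['p'].max(-1)<40
v,u=np.nonzero(m);print(u.mean(),v.mean(),u.min(),u.max(),v.min(),v.max(),np.nanmedian(W[m],0),np.nanpercentile(W[m][:,2],[5,50,95]))
print(W[225,260],W[220,287])
E
```

```text
285.8014616321559 220.18270401948843 270 301 204 236 [0.39005869 0.27623826 0.04386487] [0.03879675 0.04386487 0.04509602]
[0.38853582 0.25430259 0.02302767] [0.39005869 0.2771944  0.04466618]
```

Request:
jog_arm:
  steps:
    - {"delta_rot": [0,0,0],"linear": [0.004,0,0.012],"grip": 0}
    - {"delta_rot": [0,0,0],"linear": [0,0,0.014],"grip": 0}
    - {"delta_rot": [0,0,0],"linear": [0,0,0.014],"grip": 0}
    - {"delta_rot": [0,0,0],"linear": [0,0,0.01],"grip": 0}
    - {"delta_rot": [0,0,0],"linear": [0,0,0.003],"grip": 0}
    - {"delta_rot": [0,0,0],"linear": [0,0,0.003],"grip": 0}
    - {"delta_rot": [0,0,0],"linear": [0,0,0.001],"grip": 0}
    - {"delta_rot": [0,0,0],"linear": [0,0,0],"grip": 0}

```text
t: 3.95
tool_pos: [0.3907, 0.2718, 0.0447]
tool_rot: [0.967, 2.988, 0.001]
contact_force: [0.8, -0.5, 0.6]
opening: 0.0002
grip_force: 0.0
```

Request:
jog_arm:
  steps:
    - {"delta_rot": [0,0,0],"linear": [0,0,0.001],"grip": 0}
    - {"delta_rot": [0,0,0],"linear": [0,0,0.001],"grip": 0}
    - {"delta_rot": [0,0,0],"linear": [0,0,0.001],"grip": 0}
    - {"delta_rot": [0,0,0],"linear": [0,0,0],"grip": 0}

```text
t: 4.35
tool_pos: [0.3908, 0.2719, 0.0417]
tool_rot: [0.966, 2.988, 0.001]
contact_force: [1.0, 0.0, 2.4]
opening: 0.0001
grip_force: 0.8
```

Request:
jog_arm:
  steps:
    - {"delta_rot": [0,0,0],"linear": [0,0,0.001],"grip": 0}
    - {"delta_rot": [0,0,0],"linear": [0,0,0.001],"grip": 0}
    - {"delta_rot": [0,0,0],"linear": [0,0,0],"grip": 0}

```text
t: 4.65
tool_pos: [0.3908, 0.2719, 0.0396]
tool_rot: [0.967, 2.988, 0.001]
contact_force: [1.5, 0.8, 3.3]
opening: 0.0003
grip_force: 1.3
```

Request:
jog_arm:
  steps:
    - {"delta_rot": [0,0,0],"linear": [0,0,0.001],"grip": 0}
    - {"delta_rot": [0,0,0],"linear": [0,0,0],"grip": 0}

```text
t: 4.85
tool_pos: [0.3908, 0.2719, 0.039]
tool_rot: [0.967, 2.989, 0.001]
contact_force: [0.0, 0.3, 6.0]
opening: -0.0
grip_force: 2.7
```

The force jumped to 6 N and the tip stopped 1 mm short, so the button is at its stop. Now I release it and plan the viewing pose over the box.

Request:
jog_arm:
  steps:
    - {"delta_rot": [0,0,0],"linear": [0,0,0],"grip": 0}
    - {"delta_rot": [0,0,0],"linear": [0,0,-0.006],"grip": 0}
    - {"delta_rot": [0,0,0],"linear": [0,0,-0.015],"grip": 0}
    - {"delta_rot": [0,0,0],"linear": [0,0,-0.03],"grip": 0}
    - {"delta_rot": [0,0,0],"linear": [0,0,-0.03],"grip": 0}
    - {"delta_rot": [0,0,0],"linear": [0,0,-0.03],"grip": 0.07}
    - {"delta_rot": [0,0,0],"linear": [0,0,-0.01],"grip": 0.07}
    - {"delta_rot": [0,0,0],"linear": [0,0,0],"grip": 0.07}

```text
t: 5.65
tool_pos: [0.3908, 0.272, 0.1605]
tool_rot: [0.966, 2.988, 0.003]
contact_force: [0.1, 0.1, -1.3]
opening: 0.0433
grip_force: 0.0
```

Run:
```python
from h import *
o=ctrl.get_obs();print(o['tool_pos'],o['q'],B(-60,0,150))
plan(np.array([.5,.0,.17]),toolR(0),8);print();plan(B(-60,0,150),toolR(50),12,np.array([.5,.0,.17]),toolR(0))
```

```text
[0.39075724 0.2719996  0.16045474] [ 4.51536215e-01 -2.63314724e-01  2.02512042e+00  1.20143849e-04
  1.37754531e+00 -4.93684307e-01] [ 0.64247914 -0.14507168  0.15      ]
[0.01, 0.01, -0.11] [-0.031, -0.0196, -0.0012]
[0.01, 0.01, -0.11] [-0.0309, -0.0196, -0.0012]
[0.01, 0.01, -0.11] [-0.0309, -0.0197, -0.0012]
[0.01, 0.01, -0.11] [-0.0309, -0.0197, -0.0012]
[0.01, 0.01, -0.11] [-0.0308, -0.0198, -0.0012]
[0.01, 0.01, -0.11] [-0.0308, -0.0199, -0.0012]
[0.01, 0.01, -0.11] [-0.0307, -0.0199, -0.0012]
[0.01, 0.01, -0.11] [-0.0307, -0.02, -0.0012]

[0.0, 4.17, 0.0] [-0.0167, -0.0031, 0.0017]
[0.0, 4.17, 0.0] [-0.0167, -0.0031, 0.0005]
[0.0, 4.17, 0.0] [-0.0167, -0.0031, -0.0008]
[0.0, 4.17, 0.0] [-0.0166, -0.0031, -0.002]
[0.0, 4.17, 0.0] [-0.0164, -0.0031, -0.0032]
[0.0, 4.17, 0.0] [-0.0162, -0.0031, -0.0044]
[0.0, 4.17, 0.0] [-0.0158, -0.0031, -0.0055]
[0.0, 4.17, 0.0] [-0.0154, -0.0031, -0.0067]
[0.0, 4.17, 0.0] [-0.0148, -0.0031, -0.0078]
[0.0, 4.17, 0.0] [-0.0142, -0.0031, -0.0088]
[0.0, 4.17, 0.0] [-0.0136, -0.0031, -0.0098]
[0.0, 4.17, 0.0] [-0.0128, -0.0031, -0.0108]
```

Request:
jog_arm:
  steps:
    - {"delta_rot": [0,0,0],"linear": [-0.031,-0.0195,-0.001],"grip": 0.075}
    - {"delta_rot": [0,0,0],"linear": [-0.031,-0.0195,-0.001],"grip": 0.075}
    - {"delta_rot": [0,0,0],"linear": [-0.031,-0.0195,-0.001],"grip": 0.075}
    - {"delta_rot": [0,0,0],"linear": [-0.031,-0.0195,-0.001],"grip": 0.075}
    - {"delta_rot": [0,0,0],"linear": [-0.031,-0.02,-0.001],"grip": 0.075}
    - {"delta_rot": [0,0,0],"linear": [-0.031,-0.02,-0.001],"grip": 0.075}
    - {"delta_rot": [0,0,0],"linear": [-0.031,-0.02,-0.001],"grip": 0.075}
    - {"delta_rot": [0,0,0],"linear": [-0.031,-0.02,-0.001],"grip": 0.075}

```text
t: 6.45
tool_pos: [0.4975, -0.0029, 0.1643]
tool_rot: [-0.966, -2.984, 0.001]
contact_force: [1.1, -0.6, 0.4]
opening: 0.0752
grip_force: 0.0
```

Request:
jog_arm:
  steps:
    - {"delta_rot": [0,4.2,0],"linear": [-0.0165,-0.003,0.0015],"grip": 0.075}
    - {"delta_rot": [0,4.2,0],"linear": [-0.0165,-0.003,0.0005],"grip": 0.075}
    - {"delta_rot": [0,4.2,0],"linear": [-0.0165,-0.003,-0.001],"grip": 0.075}
    - {"delta_rot": [0,4.2,0],"linear": [-0.0165,-0.003,-0.002],"grip": 0.075}
    - {"delta_rot": [0,4.2,0],"linear": [-0.0165,-0.003,-0.003],"grip": 0.075}
    - {"delta_rot": [0,4.2,0],"linear": [-0.016,-0.003,-0.0045],"grip": 0.075}

```text
t: 7.05
tool_pos: [0.5676, -0.0744, 0.1546]
tool_rot: [-0.835, -2.578, -0.188]
contact_force: [0.1, -0.8, 0.3]
opening: 0.0747
grip_force: 0.0
```

Run:
```python
from h import *
o=ctrl.get_obs();print(o['tool_pos'],o['q'])
plan(B(-60,0,150),toolR(50),8)
```

```text
[ 0.56758749 -0.07441427  0.15462113] [-0.32357671  0.26083735  1.55952956  0.13022981  1.74964735 -1.27282802]
[0.06, 3.05, -0.1] [-0.0118, -0.0017, -0.005]
[0.06, 3.05, -0.1] [-0.0115, -0.0017, -0.0056]
[0.06, 3.05, -0.1] [-0.0112, -0.0017, -0.0062]
[0.06, 3.05, -0.1] [-0.0108, -0.0017, -0.0068]
[0.06, 3.05, -0.1] [-0.0104, -0.0018, -0.0074]
[0.06, 3.05, -0.1] [-0.01, -0.0018, -0.0079]
[0.06, 3.05, -0.1] [-0.0096, -0.0018, -0.0084]
[0.06, 3.05, -0.1] [-0.0091, -0.0019, -0.0089]
```

Request:
jog_arm:
  steps:
    - {"delta_rot": [0,3,0],"linear": [-0.012,-0.0015,-0.005],"grip": 0.075}
    - {"delta_rot": [0,3,0],"linear": [-0.0115,-0.0015,-0.0055],"grip": 0.075}
    - {"delta_rot": [0,3,0],"linear": [-0.011,-0.0015,-0.006],"grip": 0.075}
    - {"delta_rot": [0,3,0],"linear": [-0.011,-0.002,-0.007],"grip": 0.075}
    - {"delta_rot": [0,3,0],"linear": [-0.0105,-0.002,-0.0075],"grip": 0.075}
    - {"delta_rot": [0,3,0],"linear": [-0.01,-0.002,-0.008],"grip": 0.075}
    - {"delta_rot": [0,3,0],"linear": [-0.0095,-0.002,-0.0085],"grip": 0.075}
    - {"delta_rot": [0,3,0],"linear": [-0.009,-0.002,-0.009],"grip": 0.075}
    - {"delta_rot": [0,0,0],"linear": [0,0,0],"grip": 0.075}

```text
t: 7.95
tool_pos: [0.6421, -0.1466, 0.1486]
tool_rot: [-0.71, -2.184, -0.325]
contact_force: [-1.0, 0.1, 0.5]
opening: 0.0749
grip_force: 0.0
```

Run:
```python
from h import *
o=ctrl.get_obs();p,d=save('wrist','w2');print(o['tool_pos'],B(-60,0,150),o['q'])
W=wcloud(o,d);L=(W-BO);bxx=L@bx*1000;byy=L@by*1000;bz=L[...,2]*1000
m=(bxx>15)&(bxx<70)&(abs(byy)<90)&(bz>8)&(bz<45);print(m.sum())
if m.sum():
    print(np.percentile(bxx[m],[2,50,98]),np.percentile(byy[m],[2,50,98]),np.percentile(bz[m],[2,50,98]));v,u=np.nonzero(m);print(u.min(),u.max(),v.min(),v.max())
cv2.imwrite('pics/w2b.png',cv2.convertScaleAbs(p[:,:,::-1],alpha=2,beta=15))
```

```text
[ 0.64208329 -0.14661914  0.14863049] [ 0.64247914 -0.14507168  0.15      ] [-0.40797585  0.7221815   1.07171948  0.20364773  2.19212329 -1.3062667 ]
913
[35.04384457 42.98003128 54.26434232] [-64.80203767 -45.23197585 -27.60890988] [ 9.08223442 27.70748529 30.0395    ]
310 349 201 227
```

View pics/w2b.png

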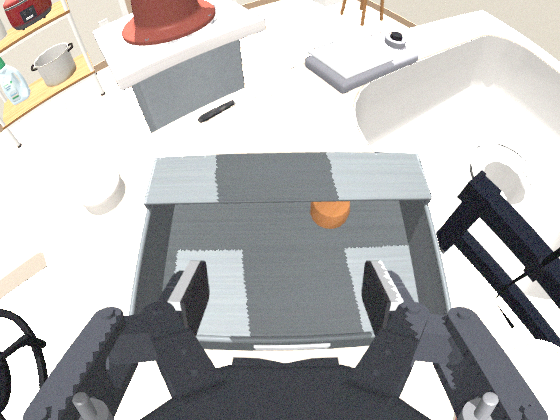

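The brightened wrist view shows the orange puck under the cover at about (330,212), reaching from (310,201) to (349,227). I'll fit its circle and check it against the box edges in the same cloud.

Run:
```python
from h import *
from scipy.optimize import least_squares
o=ctrl.get_obs();f=np.load('pics/w2.npz');W=wcloud(o,f['d']);p=f['p'].astype(int)
L=W-BO;X=L@bx*1000;Y=L@by*1000;Z=L[...,2]*1000
m=(p[...,0]-p[...,2]>25)&(X>15)&(X<75)&(abs(Y)<90)&(Z>5)&(Z<45)
print(m.sum(),np.percentile(Y[m],[0,1,50,99,100]),np.percentile(X[m],[0,1,99]))
s=m&(Z<24);r=least_squares(lambda c:np.hypot(X[s]-c[0],Y[s]-c[1])-21,[55,-45],loss='soft_l1');print('side fit',s.sum(),r.x,r.cost)
c=m&(Z>24);print('top z',np.median(Z[c]),X[c].min(),X[c].max())
e=(Z>66)&(Z<80)&(X>20)&(X<90)&(abs(Y)<100);print('cover',np.percentile(X[e],[1,99]),np.median(Z[e]))
e=(abs(Y)<125)&(abs(X)<30)&(Z<15);print('floor',np.median(Z[e]))
for sg in(1,-1):
    e=(sg*Y>110)&(sg*Y<140)&(abs(X)<20)&(Z>15)&(Z<55);print('wall inner',sg,np.median(Y[e]))
```

```text
910 [-67.23490917 -65.85322862 -46.03093275 -28.10359895 -27.66132693] [34.26650346 35.02533781 54.73224462]
side fit 298 [ 56.43602158 -48.09188458] 25.467961588256706
top z 29.780683796664725 35.111232871371996 57.035492970246764
cover [28.17959866 81.02089829] 74.05783677914083
floor 6.175977503699831
wall inner 1 121.75297776178732
wall inner -1 -130.21436754136678
```

Run:
```python
from h import *
plan(B(-20,-46,84),toolR(50),5);print()
plan(B(64,-46,13),toolR(50),10,B(-20,-46,84),toolR(50))
```

```text
[0.13, 0.09, -0.13] [-0.0047, 0.0093, 0.0148]
[0.13, 0.09, -0.13] [-0.0048, 0.0093, 0.0147]
[0.13, 0.09, -0.13] [-0.0048, 0.0093, 0.0147]
[0.13, 0.09, -0.13] [-0.0048, 0.0094, 0.0147]
[0.13, 0.09, -0.13] [-0.0049, 0.0094, 0.0146]

[0.0, 0.0, 0.0] [-0.0, 0.0, 0.011]
[0.0, 0.0, 0.0] [-0.0, 0.0, 0.011]
[0.0, 0.0, 0.0] [-0.0, 0.0, 0.011]
[0.0, 0.0, 0.0] [-0.0, 0.0, 0.011]
[0.0, 0.0, 0.0] [-0.0, 0.0, 0.011]
[0.0, 0.0, 0.0] [-0.0, 0.0, 0.011]
[0.0, 0.0, 0.0] [-0.0, 0.0, 0.011]
[0.0, 0.0, 0.0] [-0.0, 0.0, 0.011]
[0.0, 0.0, 0.0] [-0.0, 0.0, 0.011]
[0.0, 0.0, 0.0] [-0.0, 0.0, 0.011]
```

Request:
jog_arm:
  steps:
    - {"delta_rot": [0.13,0.1,-0.13],"linear": [-0.005,0.0095,0.0145],"grip": 0.076}
    - {"delta_rot": [0.13,0.1,-0.13],"linear": [-0.005,0.0095,0.0145],"grip": 0.076}
    - {"delta_rot": [0.13,0.1,-0.13],"linear": [-0.005,0.0095,0.0145],"grip": 0.076}
    - {"delta_rot": [0.13,0.1,-0.13],"linear": [-0.005,0.0095,0.0145],"grip": 0.076}
    - {"delta_rot": [0.13,0.1,-0.13],"linear": [-0.005,0.0095,0.0145],"grip": 0.076}
    - {"delta_rot": [0,0,0],"linear": [0,0,0.011],"grip": 0.076}
    - {"delta_rot": [0,0,0],"linear": [0,0,0.011],"grip": 0.076}
    - {"delta_rot": [0,0,0],"linear": [0,0,0],"grip": 0.076}

```text
t: 8.8
tool_pos: [0.624, -0.0745, 0.0727]
tool_rot: [-0.687, -2.187, -0.32]
contact_force: [-0.2, -0.3, 0.5]
opening: 0.0759
grip_force: 0.0
```

Run:
```python
from h import *
o=ctrl.get_obs();L=o['tool_pos']-BO;print(L@bx*1000,L@by*1000,L[2]*1000,o['q'],o['contact_force'])
plan(B(64,-46,13),toolR(50),8)
p,d=save('wrist','w3')
W=wcloud(o,d);L=W-BO;X=L@bx*1000;Y=L@by*1000;Z=L[...,2]*1000;p=p.astype(int)
m=(p[...,0]-p[...,2]>25)&(X>15)&(X<75)&(abs(Y)<90)&(Z>5)&(Z<45)
print(m.sum(),np.percentile(Y[m],[1,50,99]),np.percentile(X[m],[1,99]),np.percentile(Z[m],[1,99]))
for sg in(1,-1):
    e=(sg*Y>110)&(sg*Y<140)&(abs(X)<20)&(Z>15)&(Z<55);print('wall',sg,np.median(Y[e]))
```

```text
-4.420076543971226 -47.21018294605413 72.70527974937858 [-0.33183696  0.72426452  1.20651583  0.23849475  2.04951429 -1.27783797] [-0.19390885 -0.3124701   0.52223655]
[-0.0, 0.02, 0.0] [-0.0002, -0.0001, 0.0113]
[-0.0, 0.02, 0.0] [-0.0002, -0.0001, 0.0113]
[-0.0, 0.02, 0.0] [-0.0002, -0.0001, 0.0113]
[-0.0, 0.02, 0.0] [-0.0002, -0.0002, 0.0113]
[-0.0, 0.02, 0.0] [-0.0002, -0.0002, 0.0113]
[-0.0, 0.02, 0.0] [-0.0002, -0.0002, 0.0113]
[-0.0, 0.02, 0.0] [-0.0002, -0.0002, 0.0113]
[-0.0, 0.02, 0.0] [-0.0002, -0.0002, 0.0113]
1603 [-66.5249276  -47.43617305 -28.80758031] [34.82920172 52.57760722] [ 7.67608801 30.16904149]
wall 1 122.30912422565908
wall -1 -129.69072860832506
```

View pics/w3.png

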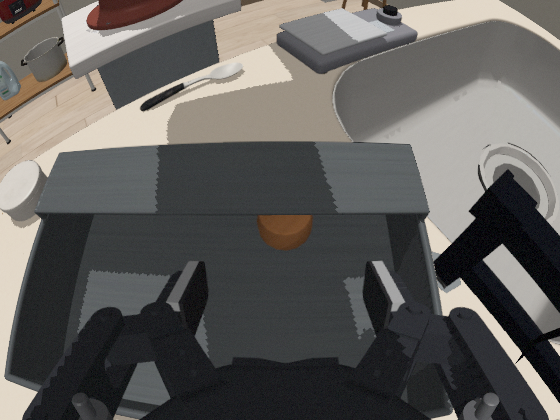

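The puck sits at (285,230), midway between the open fingers (x = 190 and 380). I'll go straight in along the tool axis.

Request:
jog_arm:
  steps:
    - {"delta_rot": [0,0,0],"linear": [0,0,0.011],"grip": 0.076}
    - {"delta_rot": [0,0,0],"linear": [0,0,0.011],"grip": 0.076}
    - {"delta_rot": [0,0,0],"linear": [0,0,0.011],"grip": 0.076}
    - {"delta_rot": [0,0,0],"linear": [0,0,0.011],"grip": 0.076}
    - {"delta_rot": [0,0,0],"linear": [0,0,0.011],"grip": 0.076}
    - {"delta_rot": [0,0,0],"linear": [0,0,0.01],"grip": 0.076}
    - {"delta_rot": [0,0,0],"linear": [0,0,0],"grip": 0.076}

```text
t: 9.55
tool_pos: [0.5831, -0.0458, 0.0305]
tool_rot: [-0.687, -2.186, -0.32]
contact_force: [1.2, 1.3, -0.9]
opening: 0.0757
grip_force: 0.0
```

Request:
jog_arm:
  steps:
    - {"delta_rot": [0,0,0],"linear": [0,0,0.006],"grip": 0.076}
    - {"delta_rot": [0,0,0],"linear": [0,0,0.006],"grip": 0.076}
    - {"delta_rot": [0,0,0],"linear": [0,0,0.006],"grip": 0.076}
    - {"delta_rot": [0,0,0],"linear": [0,0,0.004],"grip": 0.076}
    - {"delta_rot": [0,0,0],"linear": [0,0,0],"grip": 0.076}

```text
t: 10.05
tool_pos: [0.5704, -0.0368, 0.017]
tool_rot: [-0.688, -2.188, -0.32]
contact_force: [0.2, -0.1, -0.2]
opening: 0.0758
grip_force: 0.0
```

Request:
jog_arm:
  steps:
    - {"delta_rot": [0,0,0],"linear": [0,0,0.003],"grip": 0.06}
    - {"delta_rot": [0,0,0],"linear": [0,0,0],"grip": 0.05}
    - {"delta_rot": [0,0,0],"linear": [0,0,0],"grip": 0.045}
    - {"delta_rot": [0,0,0],"linear": [0,0,0],"grip": 0.035}
    - {"delta_rot": [0,0,0],"linear": [0,0,0],"grip": 0.03}
    - {"delta_rot": [0,0,0],"linear": [0,0,0],"grip": 0.03}
    - {"delta_rot": [0,0,0],"linear": [0,0,0],"grip": 0.03}
  newtons: 30

```text
t: 10.75
tool_pos: [0.5695, -0.036, 0.016]
tool_rot: [-0.688, -2.19, -0.32]
contact_force: [1.0, -1.0, 2.7]
opening: 0.0397
grip_force: 30.4
```

Request:
jog_arm:
  steps:
    - {"delta_rot": [0,0,0],"linear": [0.0015,0,-0.0015],"grip": 0.03}
    - {"delta_rot": [0,0,0],"linear": [0.0015,0,-0.0015],"grip": 0.03}
    - {"delta_rot": [0,0,0],"linear": [-0.0025,0,-0.003],"grip": 0.03}
    - {"delta_rot": [0,0,0],"linear": [-0.0025,0,-0.003],"grip": 0.03}
    - {"delta_rot": [0,0,0],"linear": [-0.0025,0,-0.003],"grip": 0.03}
    - {"delta_rot": [0,0,0],"linear": [-0.0025,0,-0.003],"grip": 0.03}
    - {"delta_rot": [0,0,0],"linear": [0,0,0],"grip": 0.03}

```text
t: 11.45
tool_pos: [0.5828, -0.0454, 0.0199]
tool_rot: [-0.689, -2.19, -0.32]
contact_force: [0.2, 0.1, -0.9]
opening: 0.0398
grip_force: 30.2
```

Run:
```python
from h import *
o=ctrl.get_obs();L=o['tool_pos']-BO;print(L@bx*1000,L@by*1000,L[2]*1000,o['q'],o['contact_force'],o['opening'],o['grip_force'])
p,d=save('wrist','w4')
W=wcloud(o,d);L=W-BO;X=L@bx*1000;Y=L@by*1000;Z=L[...,2]*1000;q=p.astype(int)
m=(q[...,0]-q[...,2]>25)&(X>0)&(X<75)&(abs(Y)<90)&(Z>5)&(Z<55)
print(m.sum(),np.percentile(Y[m],[1,50,99]),np.percentile(X[m],[1,99]),np.percentile(Z[m],[1,99]))
c=cv2.resize(p[120:330,130:430,::-1],None,fx=2.5,fy=2.5);cv2.imwrite('pics/w4c.png',cv2.convertScaleAbs(c,alpha=2,beta=15))
```

```text
46.06558398732776 -47.508337791426776 19.89805556793922 [-0.31367446  0.69663525  1.34962718  0.241043    1.93025517 -1.29044928] [ 0.23108205  0.10835135 -0.90598809] 0.0398256954808629 30.2368819154799
4078 [-66.83574992 -48.39998405 -30.05444461] [19.16088609 42.55238223] [14.40714756 34.22662279]
```

View pics/w4c.png

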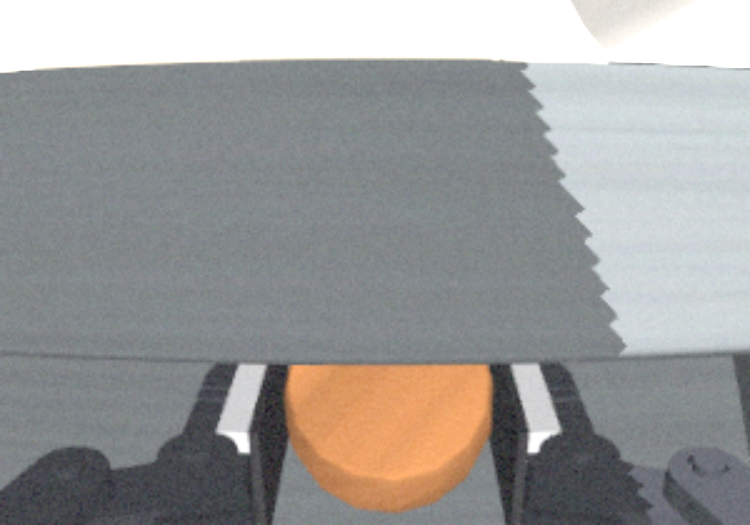

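The crop shows the puck gripped between the pads with its front bulging at (390,480). The cloud has it 4 mm higher and 16 mm further out, so it follows the hand. Now I retract along the tool axis.

Request:
jog_arm:
  steps:
    - {"delta_rot": [0,0,0],"linear": [0,0,-0.008],"grip": 0.03}
    - {"delta_rot": [0,0,0],"linear": [0,0,-0.012],"grip": 0.03}
    - {"delta_rot": [0,0,0],"linear": [0,0,-0.014],"grip": 0.03}
    - {"delta_rot": [0,0,0],"linear": [0,0,-0.014],"grip": 0.03}
    - {"delta_rot": [0,0,0],"linear": [0,0,-0.014],"grip": 0.03}
    - {"delta_rot": [0,0,0],"linear": [0,0,-0.016],"grip": 0.03}
    - {"delta_rot": [0,0,0],"linear": [0,0,-0.016],"grip": 0.03}
    - {"delta_rot": [0,0,0],"linear": [0,0,-0.016],"grip": 0.03}
    - {"delta_rot": [0,0,0],"linear": [0.015,0,-0.013],"grip": 0.03}
    - {"delta_rot": [0,0,0],"linear": [0.015,0,-0.013],"grip": 0.03}

```text
t: 12.5
tool_pos: [0.6515, -0.0936, 0.1325]
tool_rot: [-0.688, -2.189, -0.321]
contact_force: [1.1, 0.4, -0.2]
opening: 0.0396
grip_force: 30.3
```

Request:
jog_arm:
  steps:
    - {"delta_rot": [0,0,0],"linear": [0.015,0,-0.013],"grip": 0.03}
    - {"delta_rot": [0,0,0],"linear": [0.01,0,-0.008],"grip": 0.03}
    - {"delta_rot": [0,0,0],"linear": [0,0,0],"grip": 0.03}

```text
t: 12.8
tool_pos: [0.6522, -0.0934, 0.1671]
tool_rot: [-0.688, -2.195, -0.32]
contact_force: [0.2, 0.1, 0.0]
opening: 0.0401
grip_force: 30.3
```

Run:
```python
from h import *
o=ctrl.get_obs();print(o['tool_pos'],o['q'],o['opening'],o['grip_force'])
a=np.array([.386,.163,.17]);plan(a,toolR(50),14);print();plan(np.array([.386,.163,.07]),toolR(50),6,a,toolR(50))
```

```text
[ 0.65215188 -0.09344362  0.1671305 ] [-0.34207938  0.69276486  1.08171258  0.25207059  2.19578276 -1.24706151] 0.04013951470216073 30.289253345690668
[0.01, 0.04, 0.01] [0.0171, 0.0041, 0.0197]
[0.01, 0.04, 0.01] [0.0171, 0.0041, 0.0197]
[0.01, 0.04, 0.01] [0.0171, 0.0041, 0.0197]
[0.01, 0.04, 0.01] [0.0171, 0.0041, 0.0197]
[0.01, 0.04, 0.01] [0.0171, 0.0041, 0.0197]
[0.01, 0.04, 0.01] [0.017, 0.0041, 0.0197]
[0.01, 0.04, 0.01] [0.017, 0.0041, 0.0197]
[0.01, 0.04, 0.01] [0.017, 0.0041, 0.0198]
[0.01, 0.04, 0.01] [0.017, 0.0041, 0.0198]
[0.01, 0.04, 0.01] [0.017, 0.0041, 0.0198]
[0.01, 0.04, 0.01] [0.017, 0.0041, 0.0198]
[0.01, 0.04, 0.01] [0.017, 0.0041, 0.0198]
[0.01, 0.04, 0.01] [0.0169, 0.0041, 0.0198]
[0.01, 0.04, 0.01] [0.0169, 0.0041, 0.0198]

[0.0, 0.0, 0.0] [-0.0128, 0.0, 0.0107]
[0.0, 0.0, 0.0] [-0.0128, 0.0, 0.0107]
[0.0, 0.0, 0.0] [-0.0128, 0.0, 0.0107]
[0.0, 0.0, 0.0] [-0.0128, 0.0, 0.0107]
[0.0, 0.0, 0.0] [-0.0128, 0.0, 0.0107]
[0.0, 0.0, 0.0] [-0.0128, 0.0, 0.0107]
```

Request:
jog_arm:
  steps:
    - {"delta_rot": [0,0,0],"linear": [0.017,0.004,0.02],"grip": 0.03}
    - {"delta_rot": [0,0,0],"linear": [0.017,0.004,0.02],"grip": 0.03}
    - {"delta_rot": [0,0,0],"linear": [0.017,0.004,0.02],"grip": 0.03}
    - {"delta_rot": [0,0,0],"linear": [0.017,0.004,0.02],"grip": 0.03}
    - {"delta_rot": [0,0,0],"linear": [0.017,0.004,0.02],"grip": 0.03}
    - {"delta_rot": [0,0,0],"linear": [0.017,0.004,0.02],"grip": 0.03}
    - {"delta_rot": [0,0,0],"linear": [0.017,0.004,0.02],"grip": 0.03}
    - {"delta_rot": [0,0,0],"linear": [0.017,0.004,0.02],"grip": 0.03}
    - {"delta_rot": [0,0,0],"linear": [0.017,0.004,0.02],"grip": 0.03}
    - {"delta_rot": [0,0,0],"linear": [0.017,0.004,0.02],"grip": 0.03}

```text
t: 13.8
tool_pos: [0.4573, 0.0907, 0.1631]
tool_rot: [-0.688, -2.188, -0.32]
contact_force: [-0.2, 0.1, -0.3]
opening: 0.0399
grip_force: 30.3
```

Run:
```python
from h import *
o=ctrl.get_obs();print(o['tool_pos'],o['q'],o['opening'],o['grip_force'])
plan(np.array([.386,.163,.11]),toolR(50),9)
```

```text
[0.45726245 0.09066775 0.16308676] [-0.16742038  0.22412936  1.71733842  0.36651192  1.99223455 -1.11857431] 0.0399202622707648 30.29350628145039
[0.0, 0.03, 0.0] [0.0027, 0.0021, 0.0123]
[0.0, 0.03, 0.0] [0.0027, 0.0021, 0.0123]
[0.0, 0.03, 0.0] [0.0027, 0.0021, 0.0123]
[0.0, 0.03, 0.0] [0.0026, 0.0021, 0.0123]
[0.0, 0.03, 0.0] [0.0026, 0.0021, 0.0123]
[0.0, 0.03, 0.0] [0.0026, 0.0021, 0.0123]
[0.0, 0.03, 0.0] [0.0026, 0.0021, 0.0123]
[0.0, 0.03, 0.0] [0.0026, 0.0021, 0.0123]
[0.0, 0.03, 0.0] [0.0026, 0.0021, 0.0123]
```

Request:
jog_arm:
  steps:
    - {"delta_rot": [0,0,0],"linear": [0.0026,0.002,0.0123],"grip": 0.03}
    - {"delta_rot": [0,0,0],"linear": [0.0026,0.002,0.0123],"grip": 0.03}
    - {"delta_rot": [0,0,0],"linear": [0.0026,0.002,0.0123],"grip": 0.03}
    - {"delta_rot": [0,0,0],"linear": [0.0026,0.002,0.0123],"grip": 0.03}
    - {"delta_rot": [0,0,0],"linear": [0.0026,0.002,0.0123],"grip": 0.03}
    - {"delta_rot": [0,0,0],"linear": [0.0026,0.002,0.0123],"grip": 0.03}
    - {"delta_rot": [0,0,0],"linear": [0.0026,0.002,0.0123],"grip": 0.03}
    - {"delta_rot": [0,0,0],"linear": [0.0026,0.002,0.0123],"grip": 0.03}
    - {"delta_rot": [0,0,0],"linear": [0.0026,0.002,0.0123],"grip": 0.03}
    - {"delta_rot": [0,0,0],"linear": [0,0,0],"grip": 0.03}

```text
t: 14.8
tool_pos: [0.3857, 0.1624, 0.1091]
tool_rot: [-0.687, -2.187, -0.319]
contact_force: [0.6, -0.7, -0.5]
opening: 0.04
grip_force: 30.4
```

Run:
```python
from h import *
o=ctrl.get_obs();p,d=save('wrist','w5');W=wcloud(o,d);q=p.astype(int)
print(o['tool_pos'],o['opening'],o['contact_force'])
near=np.linalg.norm(W-o['tool_pos'],axis=-1)<.05
m=(q[...,0]-q[...,2]>25)&near;Q=W[m];print('puck',m.sum(),np.percentile(Q,[1,50,99],axis=0))
top=m.copy();zt=np.percentile(Q[:,2],95);t=Q[Q[:,2]>zt-5];c,r=cv2.minEnclosingCircle((t[:,:2]*1000).astype(np.float32));print('puck top circle mm',c,r,zt)
A=np.c_[t[:,:2],np.ones(len(t))];print('slope',np.linalg.lstsq(A,t[:,2],rcond=None)[0])
e=(W[...,2]>.027)&(W[...,2]<.043)&(abs(W[...,0]-.389)<.06)&(abs(W[...,1]-.16)<.08);Q=W[e];print('pan',e.sum(),np.percentile(Q,[1,50,99],axis=0))
cv2.imwrite('pics/w5b.png',p[:,:,::-1])
```

```text
[0.38574287 0.16240961 0.10911252] 0.03999083980482183 [ 0.63801229 -0.651477   -0.51100312]
puck 5695 [[0.37495666 0.13986147 0.10630651]
 [0.39477137 0.15720851 0.12195915]
 [0.41175928 0.17636632 0.12351303]]
puck top circle mm (392.4217529296875, 158.92002868652344) 20.218761444091797 0.12309356376197313
slope [-0.12640145  0.087709    0.15695838]
pan 4597 [[0.35115041 0.11814514 0.03359854]
 [0.40469036 0.15061157 0.03527399]
 [0.43217028 0.21550975 0.0369419 ]]
```

View pics/w5b.png

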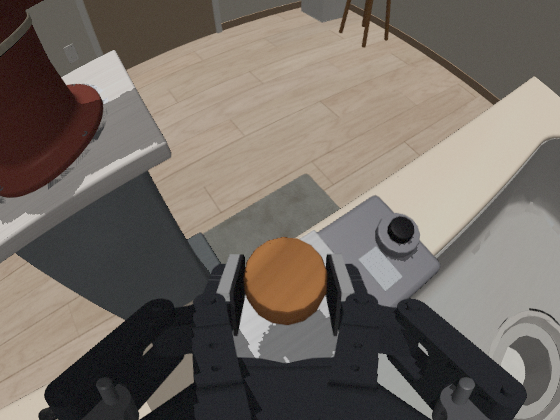

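The puck is held over the pan (image centre (287,280), world about (0.392, 0.159)), with the pan below it. I'll lower it.

Request:
jog_arm:
  steps:
    - {"delta_rot": [0,0,0],"linear": [-0.005,0,0.004],"grip": 0.03}
    - {"delta_rot": [0,0,0],"linear": [-0.005,0,0.0042],"grip": 0.03}
    - {"delta_rot": [0,0,0],"linear": [-0.005,0,0.0042],"grip": 0.03}
    - {"delta_rot": [0,0,0],"linear": [-0.005,0,0.0042],"grip": 0.03}
    - {"delta_rot": [0,0,0],"linear": [-0.005,0,0.0042],"grip": 0.03}
    - {"delta_rot": [0,0,0],"linear": [-0.005,0,0.0042],"grip": 0.03}
    - {"delta_rot": [0,0,0],"linear": [-0.005,0,0.0042],"grip": 0.03}
    - {"delta_rot": [0,0,0],"linear": [-0.005,0,0.0042],"grip": 0.03}
    - {"delta_rot": [0,0,0],"linear": [0,0,0],"grip": 0.03}

```text
t: 15.75
tool_pos: [0.3873, 0.1614, 0.0571]
tool_rot: [-0.688, -2.187, -0.319]
contact_force: [0.5, -1.2, -1.1]
opening: 0.0397
grip_force: 30.4
```

Run:
```python
from h import *
o=ctrl.get_obs();p,d=save('wrist','w6');W=wcloud(o,d);q=p.astype(int)
m=(q[...,0]-q[...,2]>25)&(np.linalg.norm(W-o['tool_pos'],axis=-1)<.05);Q=W[m];zt=np.percentile(Q[:,2],99)
f=(W-o['tool_pos'])@bx
for a in np.arange(-.03,.02,.005):
    k=m&(f>a)&(f<a+.005)
    if k.sum()>20: print(round(a,3),k.sum(),np.percentile(W[k][:,2],[2,50,98]).round(4))
```

```text
-0.03 376 [0.0504 0.0612 0.0691]
-0.025 824 [0.0532 0.0693 0.0712]
-0.02 860 [0.0594 0.0699 0.0713]
-0.015 870 [0.0616 0.07   0.0713]
-0.01 854 [0.0686 0.07   0.0713]
-0.005 779 [0.0687 0.0702 0.0715]
0.0 643 [0.0688 0.07   0.0711]
0.005 440 [0.0688 0.07   0.0712]
0.01 65 [0.0685 0.0696 0.0706]
```

Request:
jog_arm:
  steps:
    - {"delta_rot": [0,0,0],"linear": [-0.0025,0,0.002],"grip": 0.03}
    - {"delta_rot": [0,0,0],"linear": [-0.0025,0,0.002],"grip": 0.03}
    - {"delta_rot": [0,0,0],"linear": [-0.0015,0,0.0013],"grip": 0.03}
    - {"delta_rot": [0,0,0],"linear": [-0.0008,0,0.0006],"grip": 0.03}
    - {"delta_rot": [0,0,0],"linear": [0,0,0],"grip": 0.03}

```text
t: 16.3
tool_pos: [0.3881, 0.1613, 0.0485]
tool_rot: [-0.688, -2.189, -0.32]
contact_force: [0.0, 0.2, -0.7]
opening: 0.0396
grip_force: 30.4
```

Request:
jog_arm:
  steps:
    - {"delta_rot": [0,0,0],"linear": [-0.0008,0,0.0006],"grip": 0.03}
    - {"delta_rot": [0,0,0],"linear": [0,0,0],"grip": 0.03}

```text
t: 16.5
tool_pos: [0.3882, 0.1613, 0.0475]
tool_rot: [-0.688, -2.189, -0.32]
contact_force: [-0.2, 0.2, -0.1]
opening: 0.0399
grip_force: 30.4
```

Request:
jog_arm:
  steps:
    - {"delta_rot": [0,0,0],"linear": [-0.0008,0,0.0006],"grip": 0.03}
    - {"delta_rot": [0,0,0],"linear": [0,0,0],"grip": 0.03}
    - {"delta_rot": [0,0,0],"linear": [-0.0008,0,0.0006],"grip": 0.03}
    - {"delta_rot": [0,0,0],"linear": [0,0,0],"grip": 0.03}

```text
t: 16.9
tool_pos: [0.3883, 0.1612, 0.0456]
tool_rot: [-0.688, -2.189, -0.32]
contact_force: [-0.1, 0.2, 0.5]
opening: 0.04
grip_force: 30.4
```

Request:
jog_arm:
  steps:
    - {"delta_rot": [0,0,0],"linear": [-0.0008,0,0.0006],"grip": 0.03}
    - {"delta_rot": [0,0,0],"linear": [0,0,0],"grip": 0.03}
    - {"delta_rot": [0,0,0],"linear": [0,0,0],"grip": 0.03}

```text
t: 17.2
tool_pos: [0.3883, 0.1612, 0.0448]
tool_rot: [-0.688, -2.189, -0.321]
contact_force: [-0.3, 0.1, 1.7]
opening: 0.04
grip_force: 30.5
```

Contact is about 1.7 N. I'll release gently and back off along the tool axis.

Request:
jog_arm:
  steps:
    - {"delta_rot": [0,0,0],"linear": [0,0,0],"grip": 0.042}
    - {"delta_rot": [0,0,0],"linear": [0,0,0],"grip": 0.045}
    - {"delta_rot": [0,0,0],"linear": [0,0,0],"grip": 0.05}
    - {"delta_rot": [0,0,0],"linear": [0,0,0],"grip": 0.06}
    - {"delta_rot": [0,0,0],"linear": [0,0,0],"grip": 0.07}
    - {"delta_rot": [0,0,0],"linear": [0,0,-0.005],"grip": 0.07}
    - {"delta_rot": [0,0,0],"linear": [0,0,-0.01],"grip": 0.07}
    - {"delta_rot": [0,0,0],"linear": [0,0,-0.02],"grip": 0.07}
    - {"delta_rot": [0,0,0],"linear": [0,0,-0.025],"grip": 0.07}
    - {"delta_rot": [0,0,0],"linear": [0,0,-0.025],"grip": 0.07}

```text
t: 18.2
tool_pos: [0.4424, 0.1233, 0.1007]
tool_rot: [-0.688, -2.19, -0.32]
contact_force: [0.0, -0.3, 0.5]
opening: 0.0701
grip_force: 0.0
```

Request:
jog_arm:
  steps:
    - {"delta_rot": [0,0,0],"linear": [0,0,-0.02],"grip": 0.07}
    - {"delta_rot": [0,0,0],"linear": [0,0,0],"grip": 0.07}
    - {"delta_rot": [0,0,0],"linear": [0,0,0],"grip": 0.07}

```text
t: 18.5
tool_pos: [0.4542, 0.1151, 0.1126]
tool_rot: [-0.689, -2.19, -0.321]
contact_force: [-0.5, 0.6, 0.5]
opening: 0.0701
grip_force: 0.0
```

Run:
```python
from h import *
o=ctrl.get_obs();p,d=save('wrist','w7');W=wcloud(o,d);q=p.astype(int);print(o['tool_pos'],o['opening'],o['contact_force'])
m=(q[...,0]-q[...,2]>25)&(abs(W[...,0]-.389)<.06)&(abs(W[...,1]-.16)<.07)&(W[...,2]>.03)&(W[...,2]<.08);Q=W[m];print('puck',m.sum(),np.percentile(Q,[1,50,99],axis=0))
e=(W[...,2]>.027)&(W[...,2]<.041)&(abs(W[...,0]-.389)<.06)&(abs(W[...,1]-.16)<.08)&~m;print('pan',np.percentile(W[e],[1,50,99],axis=0))
```

```text
[0.45422421 0.11506492 0.11257835] 0.07007157346627595 [-0.54368058  0.60694758  0.47927247]
puck 2344 [[0.36640933 0.13811647 0.03506247]
 [0.39966956 0.15472132 0.05833554]
 [0.41469416 0.17559313 0.05988964]]
pan [[0.35030166 0.10805159 0.03288641]
 [0.40336152 0.15145464 0.03475192]
 [0.43627436 0.21556149 0.03619727]]
```

View pics/w7.png

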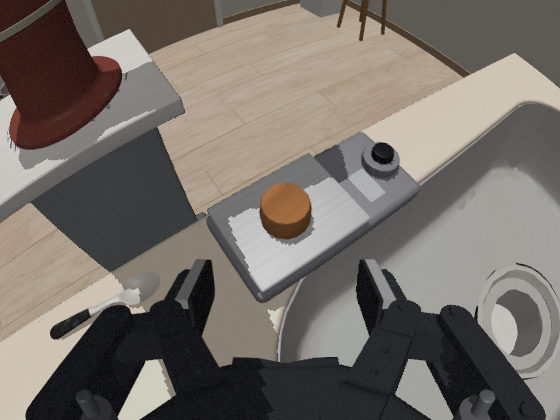

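The puck lies flat on the middle of the pan at (286,210), the button at (382,153) is up, and the hand is clear. I'm handing in.

```bash
python3 -c "
from station import ctrl
print(ctrl.finish_job())"
```

```text
the job is handed in; nothing more can be done
None
```

I pressed the scale's button to its stop and let it up with the pan empty, then took the puck from under the cover and laid it flat on the pan; I handed in at about 18.5 s (verdict not shown), having found the puck with the wrist camera rather than by feel, and without re-measuring the tin, spoon and cap, which the arm kept clear of.

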